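# Bring the pipette can round to the front and close it

### The job

Turn the carousel by pushing the blue fins on its rim, without touching the bottles or the can, until the red-capped telescoping can stands at the front, in line with the orange pointer on the foot. Then press the can shut from its red cap: first the inner tube until it is fully home, then the middle tube until it is fully home too. Leave the can at the pointer, both bottles standing on the carousel, and the tape, label roll and timer where they are.

Things in the scene. Friction and masses are not known exactly. Their poses are not given: they have to be found in the camera images.
- carousel: Fixed grey round foot of the carousel, 220 mm across; origin at the centre of its underside on the bench, exactly under the turning axis; z up. Its own -x axis is the front: the orange pointer, 46 mm long, lies flat (top 9 mm above the bench) along it, 122 to 168 mm from the axis. The foot may stand yawed by up to 0.35 rad.
- turntable (a joint): Angle of the white round tray (260 mm across, floor 30 mm and rim 38 mm above the bench) on the foot, rad, grows anticlockwise seen from above. It reads 0 where the tray happens to stand at the start, NOT at the pointer: tell the way to go from where the can stands round the axis. It turns freely either way with a steady friction (about 2 N at the fins) and stays where it is left.
- hub (a point): Centre of the tray floor, on the turning axis, 30 mm above the bench; a hub knob of radius 17 mm stands there, top 56 mm. Three blue upright push fins on the rim, each 8 mm thick, flat faces across the turning direction, reach from 112 to 150 mm from the axis; bottom 30 mm, top 79 mm above the bench. Seen from the axis they stand 60, 180 and 300 degrees from the direction of the can.
- can: Steel telescoping pipette can fixed upright on the tray with the two sliding tubes it carries; its axis is 72 mm from the turning axis. Outer shell 67 mm across, 95 mm high; origin at the centre of its underside, 30 mm above the bench.
- can_foot (a point): Centre of the underside of the can, 30 mm above the bench; turns with the tray.
- cap_top (a point): Centre of the flat top of the can's red cap (48 mm across), the end of the inner tube; the place to press straight down. 237 mm above the bench with both tubes fully drawn out, 147 mm with both fully home.
- inner (a joint): How far the inner tube (red cap) is pushed into the middle tube, m: 0 fully out, 0.045 fully home. Friction about 2.5 N; stays where it is left. Once home, further pressing on the red cap drives the middle tube.
- middle (a joint): How far the middle tube (64 mm dark collar) is pushed into the outer shell, m: 0 fully out, 0.045 fully home. Friction about 8 N, so it stays out while the inner tube is being pressed in.
- amber_mid (a point): Centre, half-way up, of the loose amber bottle with a black cap, 62 mm across, 135 mm high, standing on the tray about 72 mm from the axis, 120 degrees from the can on one side or the other.
- green_mid (a point): Centre, half-way up, of the loose white bottle with a green cap, 52 mm across, 82 mm high, standing on the tray about 72 mm from the axis, 120 degrees from the can on the remaining side.
- tape_roll_mid (a point): Centre of the loose brown tape roll, 92 mm across, 48 mm high, lying on the bench to the left.
- label_roll_mid (a point): Centre of the loose white label roll, 60 mm across, 26 mm high, lying on the bench to the right.
- timer_mid (a point): Centre of the loose white timer, 62 x 62 x 19 mm, lying on the bench, front left.
- bottle_amber: The amber bottle itself (loose); origin at the centre of its underside, z up its axis.
- bottle_green: The green-capped bottle itself (loose); origin at the centre of its underside, z up its axis.
Not all that is in view belongs to the job. What is meant by the bottle_green is not purple or turquoise, and is the smaller of those in its own colour.

How it is judged:
On the way, in this order (a step that is already met when the one before it is completed fails the run):
1. the can stands at the pointer, the carousel at rest, both tubes still drawn out (x of can_foot in the frame of carousel below -0.06 m and y of can_foot in the frame of carousel between -0.008 and 0.008 m and velocity of joint turntable between -0.05 and 0.05 rad/s and value of joint each of inner, middle below 0.02 m), for 0.2 s.
2. the inner tube is home while the middle tube is still out (x of can_foot in the frame of carousel below -0.06 m and y of can_foot in the frame of carousel between -0.008 and 0.008 m and value of joint inner above 0.042 m and value of joint middle below 0.03 m), for 0.05 s.
3. both tubes are home (x of can_foot in the frame of carousel below -0.06 m and y of can_foot in the frame of carousel between -0.008 and 0.008 m and value of joint each of inner, middle above 0.042 m), for 0.2 s.
At the end, for the whole second after the job is handed in: The can's axis is within 8 mm sideways of the pointer's line, on the pointer's side; both tubes are within 3 mm of fully home; the carousel is at rest; both bottles stand upright (within 0.15 rad) on the tray, their centres within 115 mm of its axis (all of step 3 and velocity of joint turntable between -0.05 and 0.05 rad/s and angle between each of amber_mid, green_mid's own z axis and vertical below 0.15 rad and horizontal distance between each of amber_mid, green_mid and carousel below 0.115 m and height (world z) of each of amber_mid, green_mid above 0.06 m); the robot touches nothing.
It fails at once if a bottle on the carousel is pushed by the robot (contact force between any of the fingers, the arm and bottle_amber above 1 N or contact force between any of the fingers, the arm and bottle_green above 1 N).
It fails at once if the can is pushed by the robot before it stands at the pointer (not (x of can_foot in the frame of carousel below -0.06 m and y of can_foot in the frame of carousel between -0.008 and 0.008 m) and contact force between any of the fingers, the arm and can above 1 N).
It fails at once if the tape roll, label roll or timer is moved more than 20 mm (distance of any of tape_roll_mid, label_roll_mid, timer_mid from where it was at the start of the episode above 0.02 m).
It also fails if it takes over 72 s, if anything falls off the work surface, if the arm or the gripper's body presses on something with over 40 N, if the wrist force passes 120 N, or if a joint passes its speed limit or range.

### The arm

A 6-joint arm with a two-finger parallel gripper is mounted at the origin on a cart in front of the work surface, level with it; the furniture and walls round the work are solid. World frame = base frame: x ahead of the robot, y to its left, z up, the work surface at z = 0. Lengths are in m, angles in rad, forces in N, time in s.
With the tool pointing down it reaches from about 0.25 to 0.85 m from the base axis. Payload 12.5 kg.
Tool frame: the origin (TCP) lies midway between the tips of the shut fingers; the grasp point (between the pads) lies bot.grasp_offset behind it (bot.grasp_offset is the distance from the TCP to the grasp point, in m); z points along the fingers, x is the direction in which the jaws open and shut, and the axes are right-handed (so a half turn about z gives the same grasp; the last joint's range is limited). The gripper opens to 93 mm and grips with 3 to 60 N. Pads are 15 mm wide; open, the fingers measure 128 mm over their backs; the gripper's body (75 mm by 188 mm) begins 65 mm behind the grasp point.
Start: joints at [-1.319, 0.351, 1.652, -0, 1.139, -0.085], TCP at [0.182, -0.519, 0.219] pointing down, gripper open.
Joint ranges: [-2.75, 2.75], [-0.79, 2.1], [0.01, 2.65], [-1.57, 4.71], [0.07, 3.14], [-2.87, 2.87]. Speed limits (rad/s): [2.22, 2.22, 2.79, 3.14, 3.14, 3.14].

### API

Orientations are given as a 3x3 rotation matrix whose columns are the frame's x, y, z axes.
In Python, from plant import bot gives the robot as it stands.
- The arm moves only by the tool step_arm, never from a script. Its arguments are lists of equal length, an entry for each row: "grip": the finger opening in mm, from 0 to 93; "travel": the shift along the tool's x, y, z in mm, a list of three; "turn": the turn about the tool's z in degrees. In form: {"grip": [grip, ...], "travel": [[tx, ty, tz], ...], "turn": [turn, ...]}. A call has 1 to 8 rows; each row shifts and turns the pose as measured when the row begins, along the tool's axes as they then stand; what a row does not reach is not made up. A row lasts 1/8 s, in which the tool goes at most 62.5 mm and 10.7 degrees, less where a joint would pass 70% of its speed; a pose out of reach is approached as far as the arm can. A call with a gripper value outside its range is refused whole. The fingers move at their own pace and stop on an object; "newtons" is the grip in N (left out, the last holds). Time passes only in rows, so rows that do not move let the fingers close. It gives the time, the measured TCP pose, the force and the opening at its end, in the units of the state.
- bot.get_obs(): the state, without advancing time (a new reading comes with each control period).
- bot.snapshot(name): name is "scene" or "top"; returns the picture (420x560x3 uint8, blue, green, red); there is no depth.
- bot.camera_model(name): a dict with "K" (3x3 intrinsics, pixels), "R" (3x3) and "t" (3): a world point X has camera coordinates R X + t. Camera axes: x right, y down, z forward; pixel columns grow to the right and rows downward; lengths in m; the calibration is good to about 2 mm. A picture is of the moment at which its call begins. camera_model takes no time and is no camera call.
- bot.job_done(): hands the job in, once; it reports no verdict.
The state is a dict: "time": time; "joint_positions": joint angles; "dq": joint speeds; "joint_torque": joint torques, N m; "eef_pos": TCP position; "ee_rot": TCP orientation; "force": force on the tool from outside, world axes, zero at the start; "ft_torque": the same for the moment, N m; "finger_gap": opening from 0.0 (shut) to 1.0 (fully open).
Only numpy, scipy, OpenCV 4.12 (cv2) and the standard library are available. Lean on these libraries where they do the work, as an engineer would, in place of code of your own. Each camera call takes 0.05 s, during which the arm holds its last target. There are 200 camera calls.

## Working session

There is one attempt and no reset: what is moved stays moved. The work goes in short steps, Python scripts to look and compute and a tool call to move; the robot and the scene stay as the last step left them, time stands still between calls to the robot, and variables do not carry over. Pictures are saved under pics/ and viewed, about 8 in all and at most 12, crops included, and the job is handed in when it is done.

Besides the shell and the picture viewer there is one more tool, called by a JSON object that holds its "method" and its "body", one argument or row to a line. step_arm: Moves the arm, as the interface text tells. Its arguments: {"type":"object","properties":{"grip":{"type":"array","items":{"type":"number"}},"travel":{"type":"array","items":{"type":"array","items":{"type":"number"}}},"turn":{"type":"array","items":{"type":"number"}},"newtons":{"type":"number"}},"required":["grip","travel","turn"]}

```bash
mkdir -p pics; python3 - <<'E'
from plant import bot
import cv2
for n in("scene","top"):
    cv2.imwrite(f"pics/{n}0.png",bot.snapshot(n)); print(n,bot.camera_model(n))
print(bot.get_obs(),bot.grasp_offset)
E
```

```text
scene {'K': array([[541.03812288,   0.        , 282.0066766 ],
       [  0.        , 541.03812288, 216.50365802],
       [  0.        ,   0.        ,   1.        ]]), 'R': array([[-0.41754703, -0.90843804,  0.01986953],
       [-0.69217697,  0.30382771, -0.65466004],
       [ 0.58868117, -0.28710459, -0.75566225]]), 't': array([0.21844982, 0.44539127, 1.32636737])}
top {'K': array([[401.56307461,   0.        , 281.29040481],
       [  0.        , 401.56307461, 210.9337804 ],
       [  0.        ,   0.        ,   1.        ]]), 'R': array([[ 0.01725715, -0.99983911, -0.00489309],
       [-0.99681415, -0.01682339, -0.07796495],
       [ 0.07787009,  0.00622296, -0.99694409]]), 't': array([-0.01085373,  0.519608  ,  1.297005  ])}
{'time': 0.1, 'joint_positions': array([-1.31860950e+00,  3.51165769e-01,  1.65233957e+00, -2.60807231e-05,
        1.13911425e+00, -8.45983116e-02]), 'dq': array([-0.00088263,  0.00019712, -0.00123547,  0.0009016 , -0.00077651,
        0.00137859]), 'joint_torque': array([ 4.83534368e-04, -4.98027885e+01, -2.85705489e+01,  6.99564884e-02,
        2.38908181e-02, -1.43095127e-05]), 'eef_pos': array([ 0.18169238, -0.51879894,  0.21817215]), 'ee_rot': array([[ 3.30464717e-01, -9.43818305e-01, -2.79180051e-04],
       [-9.43817789e-01, -3.30464829e-01,  9.88533906e-04],
       [-1.02525558e-03, -6.31804785e-05, -9.99999472e-01]]), 'force': array([ 0.33686452,  0.77853062, -0.06976363]), 'ft_torque': array([ 0.02365369, -0.03271183, -0.01207158]), 'finger_gap': 1.0015774680157046} 0.0188
```

View pics/scene0.png

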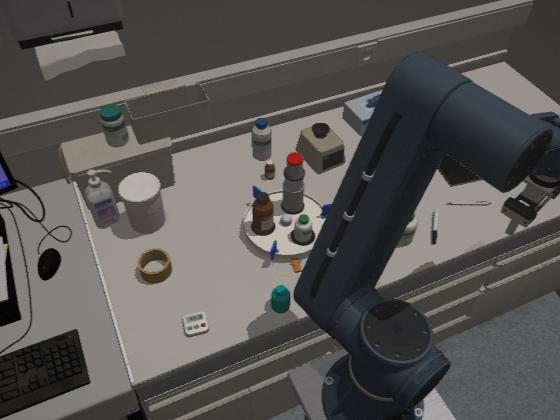

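View pics/top0.png

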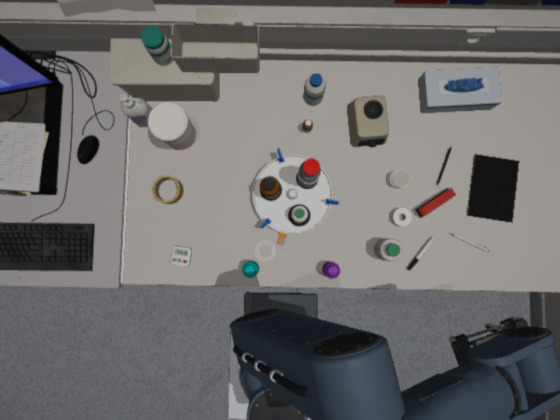

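The scene camera shows the carousel around (290,222). In the top view the hub is near (292,194), the red cap at (311,167), the pointer at (281,238), and the fins at (281,156), (332,202) and (266,223). There are two white bottles with green caps: one on the tray at top (299,214), and a bigger one on the bench at (390,250). The small one on the tray is the one meant. I'll confirm it in a crop while measuring.

```bash
cat > h.py <<'E'
from plant import bot
import cv2, numpy as np
def ray(n,uv):
    c=bot.camera_model(n); d=c["R"].T@np.linalg.solve(c["K"],[*uv,1]); return -c["R"].T@c["t"],d
def cast(n,uv,z):
    o,d=ray(n,uv); return o+d*(z-o[2])/d[2]
def proj(n,X):
    c=bot.camera_model(n); p=c["K"]@(c["R"]@np.array(X)+c["t"]); return p[:2]/p[2]
def blobs(img,lo,hi,box,amin=8):
    m=cv2.inRange(cv2.cvtColor(img,cv2.COLOR_BGR2HSV),lo,hi); k=np.zeros_like(m); x0,y0,x1,y1=box; k[y0:y1,x0:x1]=m[y0:y1,x0:x1]
    n,_,s,c=cv2.connectedComponentsWithStats(k)
    return [(c[i].round(1),s[i].tolist()) for i in range(1,n) if s[i][4]>=amin]
COL=dict(red=((0,150,80),(6,255,255)),orange=((7,150,120),(18,255,255)),blue=((105,130,60),(125,255,255)),green=((65,90,40),(85,255,255)))
E
python3 - <<'E'
from h import *
t=cv2.imread("pics/top0.png"); s=cv2.imread("pics/scene0.png")
for k,v in COL.items():
    print(k,"T",blobs(t,*v,(240,140,350,250)),"S",blobs(s,*v,(235,145,345,275)))
a=cv2.resize(t[140:255,235:355],None,fx=5,fy=5,interpolation=2)
cv2.imwrite("pics/crop0.png",a)
# tray ellipse
g=cv2.cvtColor(t,cv2.COLOR_BGR2HSV); m=((g[...,1]<40)&(g[...,2]>190)).astype(np.uint8)
n,l,st,c=cv2.connectedComponentsWithStats(m)
for i in range(1,n):
    if st[i][4]>300: print(st[i],c[i])
E
```

```text
red T [(array([310.7, 166.6]), [303, 159, 17, 16, 216])] S [(array([294.7, 158. ]), [287, 152, 17, 12, 151])]
orange T [(array([281.4, 237.1]), [279, 233, 7, 11, 34])] S [(array([296. , 263.9]), [291, 260, 10, 11, 51])]
blue T [(array([280. , 156.3]), [278, 149, 6, 13, 33]), (array([331.5, 201.5]), [326, 200, 13, 4, 36]), (array([265.3, 222.7]), [261, 219, 10, 9, 33])] S [(array([256.8, 188.7]), [253, 186, 8, 6, 21]), (array([325.3, 209.9]), [321, 204, 11, 14, 79]), (array([273.8, 249.5]), [271, 241, 7, 18, 59])]
green T [(array([299.4, 212.8]), [296, 209, 8, 8, 52])] S [(array([303.2, 218.1]), [299, 215, 9, 7, 52])]
```

View pics/crop0.png

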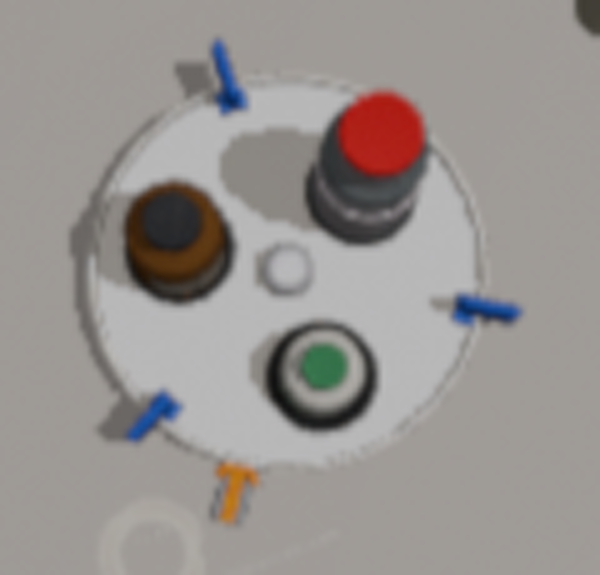

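The crop confirms the small white bottle with a green cap on the tray at (299,213). It also shows the cap at (311,167), the amber bottle at (270,187), the hub at (292.6,193.6), three blue fins and the orange pointer at the lower left.

```bash
python3 - <<'E'
from h import *
hub=cast("top",(292.4,193.5),.056); cap=cast("top",(310.7,166.6),.237)
o1,d1=ray("top",(310.7,166.6));o2,d2=ray("scene",(294.7,158))
k=np.linalg.lstsq(np.c_[d1,-d2],o2-o1,rcond=None)[0]; print("cap tri",o1+k[0]*d1,o2+k[1]*d2)
F=[cast("top",p,.077)[:2] for p in((280,156.3),(331.5,201.5),(265.3,222.7))]
A=np.array([[*f,1] for f in F]); s=np.linalg.solve(A,[f@f for f in F]); c=s[:2]/2
print("hub",hub,"fincentre",c,"r",np.sqrt(s[2]+c@c),"cap",cap)
an=lambda p,c:np.degrees(np.arctan2(*(np.array(p)[:2]-c)[::-1]))
pt=cast("top",(281.4,237.1),.009); ps=cast("scene",(296,263.9),.009)
for C in(hub[:2],c):
  print("pointer",pt[:2],ps[:2],an(pt,C),an(ps,C),np.linalg.norm(pt[:2]-C),"cap",an(cap,C),np.linalg.norm(cap[:2]-C),"fins",[an(f,C) for f in F],[np.linalg.norm(f-C) for f in F])
  for n,uv,z in(("amber",(269.5,184.5),.165),("green",(299.4,212.8),.112)): p=cast("top",uv,z);print(n,p,an(p,C),np.linalg.norm(p[:2]-C))
for n,uv,z in(("teal",(250,269),.07),("purple",(331,269),.07),("timer",(181,256),.019),("tape",(167,190),.05),("label",(402,217),.026)):print(n,cast("top",uv,z))
E
```

```text
cap tri [ 0.62767104 -0.08267702  0.23326082] [ 0.62762208 -0.08276344  0.23325714]
hub [ 0.57350255 -0.03680406  0.056     ] fincentre [ 0.57076994 -0.0364799 ] r 0.12525317463883534 cap [ 0.62695555 -0.08243064  0.237     ]
pointer [ 0.4342219 -0.0037657] [ 0.43389149 -0.00363674] 166.65566627146214 166.6360158934675 0.14314549213178032 cap -40.48351582604407 0.07027807968565115 fins [np.float64(19.783534689629562), np.float64(-101.87707559378983), np.float64(138.85293173515876)] [np.float64(0.12278552440339172), np.float64(0.12546836700068514), np.float64(0.1275145534805411)]
amber [0.58561885 0.03304723 0.165     ] 80.15947124767003 0.07089434229099104
green [ 0.50777637 -0.05787175  0.112     ] -162.2274056074317 0.06902012575235575
pointer [ 0.4342219 -0.0037657] [ 0.43389149 -0.00363674] 166.5270131229842 166.50730228039717 0.1404121934353095 cap -39.27761532130434 0.07258301767120726 fins [np.float64(19.220906310236455), np.float64(-100.62321121514348), np.float64(138.14207871985042)] [np.float64(0.12525317463883578), np.float64(0.12525317463883567), np.float64(0.12525317463883548)]
amber [0.58561885 0.03304723 0.165     ] 77.94444893177443 0.07109509149578999
green [ 0.50777637 -0.05787175  0.112     ] -161.24313080996652 0.06652668785420937
teal [0.33237549 0.09224271 0.07      ]
purple [ 0.33681816 -0.16045046  0.07      ]
timer [0.36700858 0.32227349 0.019     ]
tape [0.57885747 0.36738837 0.05      ]
label [ 0.50608715 -0.39550461  0.026     ]
```

```bash
cat >> h.py <<'E'
C=np.array([.572,-.0365])
def plan(W,grip=0):
    """rows for waypoints (x,y,z,yaw deg) from the measured pose, step limits respected; printed for the move call"""
    o=bot.get_obs(); R=o["ee_rot"]; p=o["eef_pos"].copy(); y=np.degrees(np.arctan2(R[1,0],R[0,0])); T=[];U=[]
    print("t",o["time"].__round__(2),"p",p.round(4),"yaw",y.round(2),"q6",o["joint_positions"][5].round(2),"F",o["force"].round(1))
    for *q,yw in W:
        q=np.array(q); dy=(yw-y+180)%360-180; n=max(1,int(np.ceil(max(np.linalg.norm(q-p)/.055,abs(dy)/10))))
        for i in range(n):
            a=np.radians(y); d=(q-p)/n; x=np.array([np.cos(a),np.sin(a),0]); Y=np.array([np.sin(a),-np.cos(a),0])
            T.append([round(1000*float(v),1) for v in (d@x,d@Y,-d[2])]); U.append(round(-dy/n,1)); y+=dy/n
        p=q
    for i in range(0,len(T),8): print({"travel":T[i:i+8],"turn":U[i:i+8]})
def arc(phi,z,r=.145,yaw=None):
    a=np.radians(phi); return (*(C+r*np.array([np.cos(a),np.sin(a)])),z,yaw)
E
python3 -c "
from h import *
plan([(.5,-.26,.24,3),arc(273,.20,.16,3),arc(273,.064,.145,3)])"
```

```text
t 0.1 p [ 0.1817 -0.5188  0.2182] yaw -70.7 q6 -0.08 F [ 0.3  0.8 -0.1]
{'travel': [[-17.4, -48.2, -2.7], [-9.4, -50.4, -2.7], [-1.2, -51.3, -2.7], [7.0, -50.8, -2.7], [15.0, -49.0, -2.7], [22.7, -46.0, -2.7], [29.8, -41.8, -2.7], [36.1, -36.5, -2.7]], 'turn': [np.float64(-9.2), np.float64(-9.2), np.float64(-9.2), np.float64(-9.2), np.float64(-9.2), np.float64(-9.2), np.float64(-9.2), np.float64(-9.2)]}
{'travel': [[27.9, -19.8, 13.3], [27.9, -19.8, 13.3], [27.9, -19.8, 13.3], [0.0, -5.0, 45.3], [0.0, -5.0, 45.3], [0.0, -5.0, 45.3]], 'turn': [np.float64(-0.0), np.float64(-0.0), np.float64(-0.0), np.float64(-0.0), np.float64(-0.0), np.float64(-0.0)]}
```

{"method": "step_arm", "body": {
  "grip": [0, 0, 0, 0, 0, 0, 0, 0],
  "travel": [
    [-17.4, -48.2, -2.7],
    [-9.4, -50.4, -2.7],
    [-1.2, -51.3, -2.7],
    [7, -50.8, -2.7],
    [15, -49, -2.7],
    [22.7, -46, -2.7],
    [29.8, -41.8, -2.7],
    [36, -36.5, -2.7]
  ],
  "turn": [-9.2, -9.2, -9.2, -9.2, -9.2, -9.2, -9.2, -9.2]
}}

```text
time: 1.1
eef_pos: [0.5028, -0.2482, 0.2385]
ee_rot: [[0.996, 0.086, -0.003], [0.086, -0.996, 0.004], [-0.002, -0.004, -1.0]]
force: [0.4, -0.2, 0.6]
finger_gap: 0.19
```

```bash
python3 -c "
from h import *
plan([(.5,-.26,.24,3),arc(274,.20,.165,3),arc(274,.13,.147,3)])"
```

```text
t 1.1 p [ 0.5028 -0.2482  0.2385] yaw 4.92 q6 -0.63 F [ 0.4 -0.2  0.6]
{'travel': [[-3.8, 11.5, -1.5], [43.2, -27.2, 20.0], [43.2, -27.2, 20.0], [-0.2, -9.0, 35.0], [-0.2, -9.0, 35.0]], 'turn': [np.float64(1.9), np.float64(-0.0), np.float64(-0.0), np.float64(-0.0), np.float64(-0.0)]}
```

{"method": "step_arm", "body": {
  "grip": [0, 0, 0, 0, 0, 0],
  "travel": [
    [-4, 11.5, -1.5],
    [43, -27, 20],
    [43, -27, 20],
    [0, -9, 35],
    [0, -9, 35],
    [0, 0, 0]
  ],
  "turn": [2, 0, 0, 0, 0, 0]
}}

```text
time: 1.85
eef_pos: [0.5836, -0.1831, 0.1261]
ee_rot: [[0.999, 0.045, -0.004], [0.045, -0.999, 0.003], [-0.004, -0.003, -1.0]]
force: [0.0, -0.2, 0.6]
finger_gap: 0.007
```

```bash
python3 -c "
from h import *
plan([arc(274,.064,.147,3)])
s=bot.snapshot('scene');t=bot.snapshot('top')
cv2.imwrite('pics/v1.png',np.hstack([cv2.resize(i,(400,400),interpolation=2) for i in(s[130:290,220:380],t[130:290,220:380])]))"
```

```text
t 1.85 p [ 0.5836 -0.1831  0.1261] yaw 2.57 q6 -0.43 F [ 0.  -0.2  0.6]
{'travel': [[-0.7, -0.0, 31.0], [-0.7, -0.0, 31.0]], 'turn': [np.float64(-0.2), np.float64(-0.2)]}
```

View pics/v1.png

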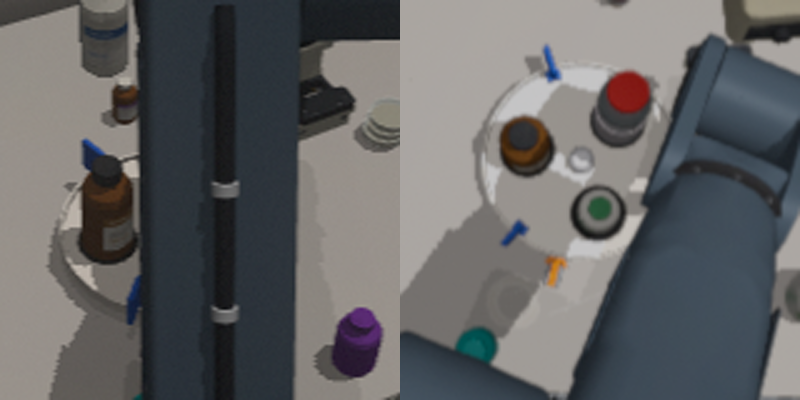

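Left half is the scene view: the arm hides the right of the tray. Right half is the top view: the arm is beside the cap with clear bench between, and the finger is behind the right fin. Next I descend and start the push.

{"method": "step_arm", "body": {
  "grip": [0, 0, 0, 0],
  "travel": [
    [0, 0, 20],
    [0, 0, 20],
    [0, 0, 22],
    [0, 0, 0]
  ],
  "turn": [0, 0, 0, 0]
}}

```text
time: 2.45
eef_pos: [0.5866, -0.1874, 0.0676]
ee_rot: [[0.999, 0.041, 0.006], [0.041, -0.999, -0.002], [0.006, 0.002, -1.0]]
force: [0.4, -0.1, -1.2]
finger_gap: 0.006
```

```bash
python3 -c "
from h import *
plan([arc(p,.064,.145,p-270) for p in (271,268,265,261,257,253,249,245)])"
```

```text
t 2.45 p [ 0.5866 -0.1874  0.0676] yaw 2.36 q6 -0.43 F [ 0.4 -0.1 -1.2]
{'travel': [[-11.8, -6.4, 3.6], [-7.6, -0.2, -0.0], [-7.6, -0.2, -0.0], [-10.1, -0.4, -0.0], [-10.1, -0.4, -0.0], [-10.1, -0.4, -0.0], [-10.1, -0.4, -0.0], [-10.1, -0.4, -0.0]], 'turn': [np.float64(1.4), np.float64(3.0), np.float64(3.0), np.float64(4.0), np.float64(4.0), np.float64(4.0), np.float64(4.0), np.float64(4.0)]}
```

{"method": "step_arm", "body": {
  "grip": [0, 0, 0, 0, 0, 0, 0, 0],
  "travel": [
    [-10, -6, 3],
    [-8, 0, 0],
    [-8, 0, 0],
    [-10, -0.4, 0],
    [-10, -0.4, 0],
    [-10, -0.4, 0],
    [-10, -0.4, 0],
    [-10, -0.4, 0]
  ],
  "turn": [1.5, 3, 3, 4, 4, 4, 4, 4]
}}

```text
time: 3.45
eef_pos: [0.5121, -0.1681, 0.0706]
ee_rot: [[0.894, -0.448, 0.023], [-0.448, -0.894, -0.008], [0.024, -0.003, -1.0]]
force: [1.8, -1.3, 0.8]
finger_gap: 0.01
```

```bash
cat > nxt.py <<'E'
from h import *
import sys
o=bot.get_obs(); d=o["eef_pos"][:2]-C; ph=np.degrees(np.arctan2(d[1],d[0]))%360
print("phi",ph.round(1),"r",np.linalg.norm(d).round(4))
st=float(sys.argv[1]); til=float(sys.argv[2]); n=8
plan([arc(p,.064,.145,p-270+til) for p in ph-st*np.arange(1,n+1)])
t=bot.snapshot("top"); b=blobs(t,*COL["red"],(235,140,350,260))
for c,s in b: 
    p=cast("top",c,.237)[:2]-C; print("can",np.degrees(np.arctan2(p[1],p[0])).round(1),np.linalg.norm(p).round(4),s)
E
python3 nxt.py 4.5 2
```

```text
phi 245.5 r 0.1446
t 3.45 p [ 0.5121 -0.1681  0.0706] yaw -26.6 q6 0.06 F [ 1.8 -1.3  0.8]
{'travel': [[-11.4, 0.4, 6.6], [-11.4, -0.8, -0.0], [-11.4, -0.8, -0.0], [-11.4, -0.8, -0.0], [-11.4, -0.8, -0.0], [-11.4, -0.8, -0.0], [-11.4, -0.8, -0.0], [-11.4, -0.8, -0.0]], 'turn': [np.float64(0.4), np.float64(4.5), np.float64(4.5), np.float64(4.5), np.float64(4.5), np.float64(4.5), np.float64(4.5), np.float64(4.5)]}
can -61.1 0.071 [308, 166, 17, 17, 224]
```

```bash
python3 - <<'E'
s=open('h.py').read()
s=s.replace("a=np.radians(y); d=(q-p)/n; x=np.array([np.cos(a),np.sin(a),0]); Y=np.array([np.sin(a),-np.cos(a),0])","d=(q-p)/n; v=R.T@d")
s=s.replace("for v in (d@x,d@Y,-d[2])]","for v in v]").replace("U.append(round(-dy/n,1)); y+=dy/n","U.append(round(float(-dy/n),1)); y+=dy/n; R=R@cv2.Rodrigues(np.array([0,0,np.radians(-dy/n)]))[0]")
open('h.py','w').write(s)
E
sed -i 's/arc(p,.064,/arc(p,.060,/' nxt.py; python3 nxt.py 4.5 2
```

```text
phi 245.1 r 0.1445
t 3.5 p [ 0.5111 -0.1675  0.0705] yaw -26.79 q6 0.06 F [ 0.2 -0.4  1.3]
{'travel': [[-11.6, 0.4, 10.2], [-11.4, -0.8, -0.3], [-11.4, -0.8, -0.2], [-11.4, -0.8, -0.2], [-11.4, -0.8, -0.2], [-11.4, -0.8, -0.2], [-11.4, -0.8, -0.2], [-11.4, -0.8, -0.2]], 'turn': [0.7, 4.5, 4.5, 4.5, 4.5, 4.5, 4.5, 4.5]}
can -61.9 0.0711 [309, 166, 17, 17, 220]
```

{"method": "step_arm", "body": {
  "grip": [0, 0, 0, 0, 0, 0, 0, 0],
  "travel": [
    [-4, 0.4, 10],
    [-11, -0.8, 0.5],
    [-11, -0.8, 0.5],
    [-11, -0.8, 0.5],
    [-11, -0.8, 0.5],
    [-11, -0.8, 0.5],
    [-11, -0.8, 0.5],
    [-11, -0.8, 0.5]
  ],
  "turn": [0.7, 4.5, 4.5, 4.5, 4.5, 4.5, 4.5, 4.5]
}}

```text
time: 4.55
eef_pos: [0.4546, -0.1134, 0.0534]
ee_rot: [[0.507, -0.861, 0.028], [-0.861, -0.508, -0.012], [0.025, -0.018, -1.0]]
force: [-0.2, -2.3, 2.2]
finger_gap: 0.001
```

```bash
python3 nxt.py 5 4
```

```text
phi 213.2 r 0.1403
t 4.55 p [ 0.4546 -0.1134  0.0534] yaw -59.5 q6 0.7 F [-0.2 -2.3  2.2]
{'travel': [[-12.3, 4.6, -7.0], [-12.6, -1.4, -0.3], [-12.6, -1.4, -0.3], [-12.6, -1.4, -0.2], [-12.6, -1.4, -0.2], [-12.6, -1.4, -0.2], [-12.6, -1.4, -0.2], [-12.6, -1.4, -0.1]], 'turn': [-1.7, 5.0, 5.0, 5.0, 5.0, 5.0, 5.0, 5.0]}
can -94.4 0.0699 [311, 181, 17, 16, 219]
```

{"method": "step_arm", "body": {
  "grip": [0, 0, 0, 0, 0, 0, 0, 0],
  "travel": [
    [-12, 4, -6],
    [-12.5, -0.8, 0],
    [-12.5, -0.8, 0],
    [-12.5, -0.8, 0],
    [-12.5, -0.8, 0],
    [-12.5, -0.8, 0],
    [-12.5, -0.8, 0],
    [-12.5, -0.8, 0]
  ],
  "turn": [1, 4.5, 4.5, 4.5, 5, 5, 5, 5]
}}

```text
time: 5.6
eef_pos: [0.4243, -0.017, 0.0588]
ee_rot: [[-0.084, -0.996, 0.03], [-0.996, 0.084, -0.013], [0.011, -0.031, -0.999]]
force: [0.6, -2.0, -0.1]
finger_gap: 0.006
```

```bash
python3 nxt.py 5 6
```

```text
phi 172.5 r 0.149
t 5.6 p [ 0.4243 -0.017   0.0588] yaw -94.83 q6 1.52 F [ 0.6 -2.  -0.1]
{'travel': [[-12.4, -5.1, -1.2], [-12.5, -1.9, -0.1], [-12.5, -1.9, -0.0], [-12.5, -1.9, 0.0], [-12.5, -1.9, 0.0], [-12.5, -1.9, 0.1], [-12.5, -1.9, 0.1], [-12.5, -1.9, 0.1]], 'turn': [1.7, 5.0, 5.0, 5.0, 5.0, 5.0, 5.0, 5.0]}
can -134.2 0.0695 [304, 196, 17, 17, 228]
```

{"method": "step_arm", "body": {
  "grip": [0, 0, 0, 0, 0, 0, 0, 0],
  "travel": [
    [-12, -5, -1],
    [-12.5, -1.9, 0],
    [-12.5, -1.9, 0],
    [-12.5, -1.9, 0],
    [-12.5, -1.9, 0],
    [-12.5, -1.9, 0],
    [-12.5, -1.9, 0],
    [-12.5, -1.9, 0]
  ],
  "turn": [2, 4.5, 4.5, 4.5, 4.5, 4.5, 4.5, 4.5]
}}

```text
time: 6.65
eef_pos: [0.4672, 0.0722, 0.0594]
ee_rot: [[-0.622, -0.783, 0.019], [-0.783, 0.622, -0.014], [-0.001, -0.024, -1.0]]
force: [-0.4, -2.9, -0.6]
finger_gap: 0.003
```

```bash
python3 nxt.py 3 7
```

```text
phi 133.9 r 0.151
t 6.65 p [0.4672 0.0722 0.0594] yaw -128.45 q6 2.32 F [-0.4 -2.9 -0.6]
{'travel': [[-6.7, -7.1, -0.4], [-7.5, -1.1, 0.0], [-7.5, -1.1, 0.1], [-7.5, -1.1, 0.1], [-7.5, -1.1, 0.1], [-7.5, -1.1, 0.1], [-7.5, -1.1, 0.1], [-7.5, -1.1, 0.1]], 'turn': [3.6, 3.0, 3.0, 3.0, 3.0, 3.0, 3.0, 3.0]}
can -173.0 0.0695 [288, 203, 18, 17, 232]
```

{"method": "step_arm", "body": {
  "grip": [0, 0, 0, 0, 0, 0, 0],
  "travel": [
    [-7, -6, 0],
    [-7, -1.2, 0],
    [-7, -1.2, 0],
    [-7, -1.2, 0],
    [-5, -1, 0],
    [-4, -1, 0],
    [0, 0, 0]
  ],
  "turn": [3, 2.5, 2.5, 2.5, 2, 1, 0]
}}

```text
time: 7.58
eef_pos: [0.4975, 0.0903, 0.0589]
ee_rot: [[-0.783, -0.622, 0.01], [-0.622, 0.783, -0.015], [0.001, -0.018, -1.0]]
force: [0.2, 0.1, 0.3]
finger_gap: 0.001
```

```bash
cat > meas.py <<'E'
from h import *
t=bot.snapshot("top");s=bot.snapshot("scene")
X=[]
for n,i in(("top",t),("scene",s)):
    b=max(blobs(i,*COL["red"],(215,140,350,290)),key=lambda b:b[1][4],default=None)
    if b is None: print(n,"no red"); continue
    p=cast(n,b[0],.237); print(n,b[0],b[1],p.round(4)); X.append(p[:2])
    o=[c for c in blobs(i,*COL["orange"],(240,225,340,280))]
    for c,st in o: print("  orange",c,st,cast(n,c,.009).round(4))
u=np.array([np.cos(np.radians(166.55)),np.sin(np.radians(166.55))])
for x in X: d=x-C; print("along",(d@u).round(4),"side(+=ccw of pointer)",(u[0]*d[1]-u[1]*d[0]).round(4), "deg left", np.degrees(np.arctan2(u[0]*d[1]-u[1]*d[0],d@u)).round(1))
F=[cast("top",c,.077)[:2] for c,_ in blobs(t,*COL["blue"],(240,140,350,250))]
print("fins",[((np.degrees(np.arctan2(*(f-C)[::-1]))).round(1),np.linalg.norm(f-C).round(4)) for f in F])
np.save("/tmp/t.npy",t)
E
python3 meas.py; python3 nxt.py 1 7|head -2
```

```text
top [290.1 211.2] [282, 203, 17, 17, 235] [ 0.5025 -0.0275  0.237 ]
  orange [281.3 236.9] [279, 233, 7, 11, 33] [ 0.4349 -0.0034  0.009 ]
scene no red
along 0.0697 side(+=ccw of pointer) 0.0074 deg left 6.1
fins [(np.float64(-5.8), np.float64(0.124)), (np.float64(-126.9), np.float64(0.1239))]
phi 120.5 r 0.1471
t 7.67 p [0.4975 0.0903 0.0589] yaw -141.55 q6 2.58 F [ 0.9 -0.2  0.1]
```

{"method": "step_arm", "body": {
  "grip": [0, 0, 0, 0, 0],
  "travel": [
    [-4, -1, 0],
    [-4, -1, 0],
    [-4, -1, 0],
    [-3, -0.7, 0],
    [0, 0, 0]
  ],
  "turn": [1.5, 1.5, 1.5, 1, 0]
}}

```text
time: 8.35
eef_pos: [0.512, 0.0967, 0.0587]
ee_rot: [[-0.843, -0.538, 0.008], [-0.538, 0.843, -0.015], [0.001, -0.017, -1.0]]
force: [-1.0, 0.6, 0.3]
finger_gap: 0.004
```

```bash
python3 meas.py; python3 nxt.py 1 7|head -2
```

```text
top [287.3 210.6] [279, 203, 18, 17, 232] [ 0.504  -0.0198  0.237 ]
  orange [281.3 237. ] [279, 233, 7, 11, 32] [ 0.4345 -0.0034  0.009 ]
scene no red
along 0.07 side(+=ccw of pointer) -0.0004 deg left -0.4
fins [(np.float64(-11.8), np.float64(0.1226)), (np.float64(-132.9), np.float64(0.1243))]
phi 114.3 r 0.146
t 8.45 p [0.5119 0.0966 0.0587] yaw -147.41 q6 2.69 F [-0.7 -0.2 -0.2]
```

{"method": "step_arm", "body": {
  "grip": [0, 0, 0, 0, 0, 0, 0, 0],
  "travel": [
    [4, 6, 0],
    [2, 15, 0],
    [0, 15, -10],
    [0, 10, -40],
    [0, 10, -50],
    [0, 10, -50],
    [0, 0, -50],
    [0, 0, -10]
  ],
  "turn": [0, 0, 0, 0, -5, -10, -10, -10]
}}

```text
time: 9.5
eef_pos: [0.4628, 0.1581, 0.2773]
ee_rot: [[-0.362, -0.932, 0.011], [-0.932, 0.362, -0.014], [0.009, -0.015, -1.0]]
force: [-0.6, 0.5, -1.6]
finger_gap: 0.003
```

```bash
python3 meas.py; python3 -c "
from h import *
plan([(.53,.18,.29,-90)])
s=bot.snapshot('scene');t=bot.snapshot('top')
cv2.imwrite('pics/v2.png',np.hstack([cv2.resize(i,(400,400),interpolation=2) for i in(s[130:290,200:360],t[130:290,220:380])]))"
```

```text
top [287.3 210.6] [279, 203, 18, 17, 232] [ 0.504  -0.0198  0.237 ]
  orange [281.3 237.2] [279, 233, 7, 11, 33] [ 0.4339 -0.0034  0.009 ]
scene no red
along 0.07 side(+=ccw of pointer) -0.0004 deg left -0.4
fins [(np.float64(-11.7), np.float64(0.1232)), (np.float64(107.3), np.float64(0.1276)), (np.float64(-132.9), np.float64(0.1243))]
t 9.6 p [0.4624 0.1578 0.2754] yaw -111.43 q6 2.19 F [-0.7  0.5  0.3]
{'travel': [[-15.1, -18.3, -4.8], [-12.7, -20.1, -4.8], [-10.1, -21.5, -4.8]], 'turn': [-7.1, -7.1, -7.1]}
```

View pics/v2.png

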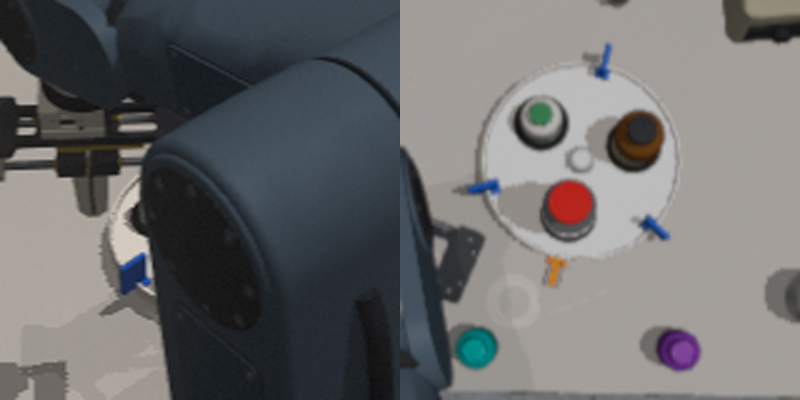

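Both bottles stand upright, the can is in line with the orange pointer, and the cap is at right-panel pixel (570,203). The sideways estimate is -0.4 mm from the cap and about +1.3 mm from the fins, so I'll press.

```bash
python3 -c "
from h import *
plan([(.503,-.0198,.28,-90)])"
```

```text
t 9.7 p [0.4619 0.1572 0.273 ] yaw -111.82 q6 2.2 F [ 0.5  1.1 -0. ]
{'travel': [[37.3, -26.0, -1.0], [39.6, -22.3, -1.0], [41.5, -18.5, -1.0], [43.1, -14.4, -1.0]], 'turn': [-5.5, -5.5, -5.5, -5.5]}
```

{"method": "step_arm", "body": {
  "grip": [0, 0, 0, 0, 0, 0],
  "travel": [
    [0, 0, -15],
    [37, -26, -3],
    [39.5, -22, -2],
    [41.5, -18.5, -1],
    [43, -14.5, -1],
    [0, 0, 0]
  ],
  "turn": [0, -5.5, -5.5, -5.5, -5.5, 0]
}}

```text
time: 10.45
eef_pos: [0.5028, -0.0236, 0.299]
ee_rot: [[0.002, -1.0, -0.0], [-1.0, -0.002, -0.016], [0.016, 0.0, -1.0]]
force: [-0.1, -0.4, 0.2]
finger_gap: 0.006
```

```bash
python3 -c "
from h import *
plan([(.503,-.0198,.25,-90)])"
```

```text
t 10.45 p [ 0.5028 -0.0236  0.299 ] yaw -89.9 q6 1.44 F [-0.1 -0.4  0.2]
{'travel': [[-4.5, -0.2, 49.0]], 'turn': [0.1]}
```

Now down to the cap, slowly on the last stretch.

{"method": "step_arm", "body": {
  "grip": [0, 0, 0, 0, 0, 0],
  "travel": [
    [-4, 0, 20],
    [0, 0, 20],
    [0, 0, 10],
    [0, 0, 6],
    [0, 0, 6],
    [0, 0, 0]
  ],
  "turn": [0, 0, 0, 0, 0, 0]
}}

```text
time: 11.2
eef_pos: [0.5027, -0.0178, 0.2365]
ee_rot: [[-0.008, -1.0, -0.0], [-1.0, 0.008, -0.015], [0.015, 0.0, -1.0]]
force: [0.5, -0.2, 0.1]
finger_gap: 0.007
```

{"method": "step_arm", "body": {
  "grip": [0, 0, 0, 0, 0, 0, 0, 0],
  "travel": [
    [0, 0, 6],
    [0, 0, 6],
    [0, 0, 6],
    [0, 0, 6],
    [0, 0, 6],
    [0, 0, 6],
    [0, 0, 4],
    [0, 0, 0]
  ],
  "turn": [0, 0, 0, 0, 0, 0, 0, 0]
}}

```text
time: 12.2
eef_pos: [0.5032, -0.0182, 0.1945]
ee_rot: [[-0.008, -1.0, 0.001], [-1.0, 0.008, -0.014], [0.014, -0.001, -1.0]]
force: [0.3, -0.1, -0.4]
finger_gap: 0.003
```

{"method": "step_arm", "body": {
  "grip": [0, 0, 0],
  "travel": [
    [0, 0, 3],
    [0, 0, 3],
    [0, 0, 3]
  ],
  "turn": [0, 0, 0]
}}

```text
time: 12.58
eef_pos: [0.5034, -0.0183, 0.1861]
ee_rot: [[-0.008, -1.0, 0.002], [-1.0, 0.008, -0.014], [0.014, -0.002, -1.0]]
force: [-2.2, 2.6, 6.6]
finger_gap: 0.006
```

```bash
python3 -c "
from h import *
plan([(.503,-.0198,.18,-90)])
s=bot.snapshot('scene');t=bot.snapshot('top')
cv2.imwrite('pics/v3.png',np.hstack([cv2.resize(i,(400,400),interpolation=2) for i in(s[130:290,200:360],t[130:290,220:380])]))"
```

```text
t 12.57 p [ 0.5034 -0.0183  0.1861] yaw -90.48 q6 1.47 F [-2.2  2.6  6.6]
{'travel': [[1.5, 0.4, 6.2]], 'turn': [-0.5]}
```

View pics/v3.png

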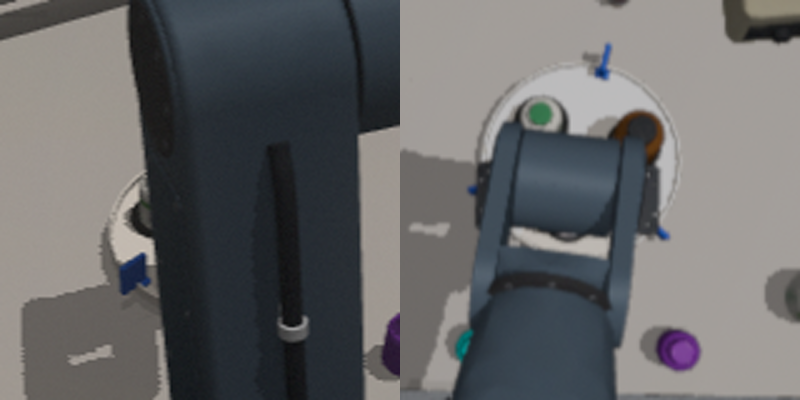

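The gripper hides the can, but the bottles are clear of it. The force rose to about 7 N past z≈0.192, so the inner tube is home and the middle tube has started.

{"method": "step_arm", "body": {
  "grip": [0, 0, 0, 0, 0, 0, 0, 0],
  "travel": [
    [0, 0, 5],
    [0, 0, 5],
    [0, 0, 5],
    [0, 0, 5],
    [0, 0, 5],
    [0, 0, 5],
    [0, 0, 4],
    [0, 0, 3]
  ],
  "turn": [0, 0, 0, 0, 0, 0, 0, 0]
}}

```text
time: 13.68
eef_pos: [0.5033, -0.0183, 0.1505]
ee_rot: [[-0.008, -1.0, 0.003], [-1.0, 0.008, -0.014], [0.014, -0.003, -1.0]]
force: [-2.5, 1.3, 6.8]
finger_gap: 0.006
```

{"method": "step_arm", "body": {
  "grip": [0, 0, 0, 0],
  "travel": [
    [0, 0, 3],
    [0, 0, 3],
    [0, 0, 3],
    [0, 0, 3]
  ],
  "turn": [0, 0, 0, 0]
}}

```text
time: 14.18
eef_pos: [0.5037, -0.0183, 0.1466]
ee_rot: [[-0.008, -1.0, 0.005], [-1.0, 0.008, -0.014], [0.014, -0.005, -1.0]]
force: [-17.9, 3.2, 45.5]
finger_gap: 0.005
```

The force jumped to 45 N at z=0.1466, so both tubes are home. I'll hold briefly, then retreat straight up and off to the left.

{"method": "step_arm", "body": {
  "grip": [0, 0, 0, 0, 0, 0, 0],
  "travel": [
    [0, 0, 0.5],
    [0, 0, 0.5],
    [0, 0, -5],
    [0, 0, -15],
    [0, 0, -40],
    [0, 0, -50],
    [0, 0, -40]
  ],
  "turn": [0, 0, 0, 0, 0, 0, 0]
}}

```text
time: 15.05
eef_pos: [0.5015, -0.0163, 0.3013]
ee_rot: [[-0.008, -1.0, 0.001], [-1.0, 0.008, -0.015], [0.015, -0.001, -1.0]]
force: [-1.1, -0.4, 0.3]
finger_gap: 0.003
```

{"method": "step_arm", "body": {
  "grip": [0, 0, 0, 0, 0, 0],
  "travel": [
    [-50, 0, 0],
    [-55, 0, 0],
    [-55, 0, 0],
    [-55, 0, 0],
    [-20, 0, 0],
    [0, 0, 0]
  ],
  "turn": [0, 0, 0, 0, 0, 0]
}}

```text
time: 15.8
eef_pos: [0.5048, 0.225, 0.3067]
ee_rot: [[-0.01, -1.0, 0.012], [-1.0, 0.01, -0.015], [0.015, -0.013, -1.0]]
force: [0.2, -0.2, 0.1]
finger_gap: 0.005
```

```bash
sed -i 's/,.237)/,.147)/' meas.py; python3 meas.py; python3 -c "
from h import *
print(bot.get_obs()['force'])
s=bot.snapshot('scene');t=bot.snapshot('top')
cv2.imwrite('pics/v4.png',np.hstack([cv2.resize(i,(400,400),interpolation=2) for i in(s[130:290,200:360],t[130:290,220:380])]))"
```

```text
top [287.2 212.8] [280, 205, 16, 16, 198] [ 0.5046 -0.0204  0.147 ]
  orange [281.3 237. ] [279, 233, 7, 11, 32] [ 0.4345 -0.0034  0.009 ]
scene no red
along 0.0693 side(+=ccw of pointer) 0.0 deg left 0.0
fins [(np.float64(-11.8), np.float64(0.1226)), (np.float64(107.1), np.float64(0.1275)), (np.float64(-132.9), np.float64(0.1243))]
[0.16891845 0.19114229 0.10903935]
```

View pics/v4.png

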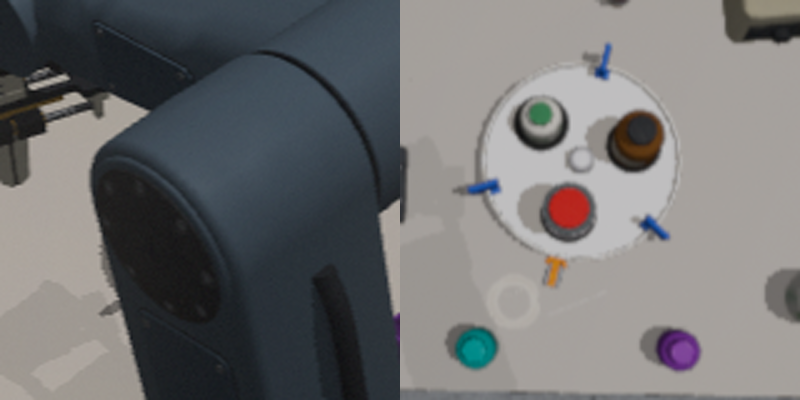

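The can is short and at the pointer, with the cap at right-panel pixel (569,208). Both bottles stand upright and the arm is clear. I'm handing in.

```bash
python3 -c "
from plant import bot
print(bot.job_done())"
```

```text
the job is handed in; nothing more can be done
None
```

The can stands at the pointer with both tubes pressed home. I handed the job in after about 16 s of robot time; no verdict was reported.

- **Turning:** I pushed one blue fin clockwise round the front with the shut fingers, about 153° in all. The cap then measured 0.4 mm off the pointer's line, while the fins gave about 1.3 mm the other way. Both are within the 8 mm allowed.
- **Pressing:** The inner tube went home near z = 0.192 m, judged from the tip height and the force rising to about 7 N. The middle tube went home at z = 0.1466 m, against 0.147 m expected, with the force jumping to 45 N.
- **Last checks:**
  - The cap was 0.0 mm sideways of the pointer's line, and its size in the picture fits the 147 mm height.
  - Both bottles stood upright on the tray.
  - The force on the arm was near zero and it touched nothing.
- **Not checked:**
  - The arm blocked the scene camera during and after the press, so the final position rests on the top view alone.
  - I did not measure the tape, label roll or timer again. No move went near them.
  - The tool picked up a small tilt of about 0.015 to 0.03 rad, which had no visible effect.

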